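# Fish the strainer cartridge out of the gearbox casting

## Robot

A 7-joint arm with a two-finger parallel gripper is mounted at the origin on the work surface. World frame = base frame: x ahead of the robot, y to its left, z up, the work surface at z = 0. Lengths are in m, angles in rad, forces in N, time in s.
With the tool pointing down it reaches from about 0.425 to 0.95 m from the base axis. Payload 4.7 kg.
Tool frame: the origin (TCP) lies on the centre line of the jaws, within the pads' length; the fingertips stand robot.nose_length ahead of it and the grasp point (between the pads) lies 8 mm behind it (robot.nose_length is the distance from the TCP to the fingertips, in m); z points along the fingers, y is the line along which they close (so a half turn about z gives the same grasp; the last joint's range is limited). The gripper opens to 85 mm and grips with 20 to 120 N. Pads are 22 mm wide; open, the fingers measure 114 mm over their backs; the gripper's body (76 mm by 85 mm) begins 54 mm behind the grasp point. The pads swing forward as they close: fully open they stand 13 mm farther back than shut.
Start: joints at [-1.222, 0.469, -0.049, 1.532, 0.024, 1.141, -0.082], TCP at [0.249, 0.627, 0.242] pointing down, gripper open.
Joint ranges: [-2.59, 2.59], [-0.33, 1.99], [-1.39, 1.29], [0.1, 2.45], [-1.04, 4.18], [0.21, 1.99], [-2.66, 2.66]. Speed limits (rad/s): [2.57, 2.57, 3.14, 3.14, 3.14, 3.14, 3.14].

## Interface

Orientations are given as [roll, pitch, yaw] about the fixed x, y, z axes, in that order (R = Rz(yaw) Ry(pitch) Rx(roll)).
In Python, from plant import robot gives the robot as it stands. Calls block until the motion is done:
- robot.goto(position, orientation): joint-space move of the TCP to a pose.
- robot.move_straight(position, vel=0.15, attitude=None, contact_N=None): straight line of the TCP; attitude=None keeps the orientation; vel is the mean speed in m/s. With contact_N (N) it stops when the force on the tool has changed by that much, and returns True; else False.
- robot.move_joints(angles): joint-space move.
- robot.grip(opening, strength=None): opening from 0.0 (shut) to 1.0 (fully open); strength is the grip in N (None keeps the last); returns when the fingers have stopped.
- robot.sleep(seconds).
- robot.inverse_kinematics(position, orientation): joint angles nearest the present ones, or None.
- robot.sense(): the state.
- robot.grab_frame(name): name is "side" or "top"; returns a dict with "image" (400x640x3 uint8, red, green, blue), "range_z" (400x640 float32, m along the optical axis (not along the pixel's ray), 0 where there is no reading), "fx", "fy", "cx", "cy" (pixels), "dist_coeffs" ([k1, k2, p1, p2, k3] as OpenCV has them; the pictures are not rectified), "R" (3x3) and "t" (3): a world point X has camera coordinates R X + t. Camera axes: x right, y down, z forward; pixel columns grow to the right and rows downward; lengths in m; the calibration is good to about 2 mm. A picture is of the moment at which its call begins.
A pose or a line that the arm cannot do raises robot.IKError and nothing moves.
- robot.close_job(): hands the job in; it is judged then, once.
The state is a dict: "t": time; "joint_pos": joint angles; "joint_velocities": joint speeds; "effort": joint torques, N m; "tcp_pos": TCP position; "tcp_rot": TCP orientation; "wrist_force": force on the tool from outside, world axes, zero at the start; "torque": the same for the moment, N m; "opening": opening from 0.0 (shut) to 1.0 (fully open); "gripper_force": force on a finger pad.
Only numpy, scipy, OpenCV 4.12 (cv2) and the standard library are available. Lean on these libraries where they do the work, as an engineer would, in place of code of your own. Each camera call takes 0.05 s, during which the arm holds its last target. There are 200 camera calls.

## Task

Take the long-reach picker from its rack and use it, not the fingers, to lift the strainer cartridge out of the deep well: feel gently for the slot in its cap with the picker's cross-bar, let the bar drop through, give it about a quarter turn and lift. Stand the cartridge gently upright on the floor of the empty compartment of the parts tray, free the picker and hang it back in the rack's fork as it was. Never press or jerk hard, and leave the other things alone.

Things in the scene. Friction and masses are not known exactly. Their poses are not given: they have to be found in the camera images.
- picker: Long-reach picker, 185 mm tall, 0.16 kg, hangs upright. Origin: centre of its underside, z up the shank. From the bottom: steel cross-bar 24 mm long (along its x axis), 6 wide, 5 thick; round shank, diameter 6; square collar 36 x 36 x 5 mm, underside 115 mm above the origin; black handle from 120 to 185 mm up.
- picker_grip (a point): Middle of the picker's handle, 155 mm above its origin: the place to grip it from above. The handle is 20 x 20 mm, its sides parallel to the picker's x and y.
- cartridge: Round steel strainer cartridge standing on a sprung seat at the bottom of the well: a can 50 mm in diameter, 45 mm high, foot rim 54 mm, about 0.25 kg (varies), topped by a cap with a slot. Origin: centre of its underside, z up. Pressing or pulling it with more than 15 N damages it.
- casting: Steel-grey gearbox casting fixed to the bench, block 130 (x) x 120 (y) x 140 mm, with corner bosses. Origin: centre of its underside. In its top is a vertical round well of 66 mm diameter; the sprung seat at its bottom, 10 mm above the origin, starts to give at 1.5 to 3 N of push and meets its stop 6 mm down at 6 to 8 N. Do not push the picker against the casting with more than 20 N.
- well_mouth (a point): Centre of the well's mouth, on the casting's top face, 140 mm above the bench.
- rack: Fixed steel rack: base 130 x 90 x 8 mm, an upright plate 135 mm tall at its +x end and a fork of two level tines along its x axis, open at the -x end, top faces 135 mm above the bench, 6 mm thick, 16 mm wide, gap 13 mm. The picker hangs with its shank between the tines, its collar on them; to take it, lift it 8 mm or more and slide it out along -x by 60 mm or more.
- rack_home (a point): Point midway between the tines, level with their top faces, 29 mm in from the open tips and 49 mm from the upright plate (axes of the rack): where the shank axis and the collar's underside belong.
- tray: Fixed dark steel parts tray, 140 (x) x 200 (y) x 26 mm, walls and floor 4 mm, a divider across the middle making two compartments, each about 132 (x) x 94 (y) mm. Origin: centre of its underside. The -y compartment holds a bearing, the +y one is empty.
- tray_free (a point): Centre of the floor (top face) of the tray's empty compartment.
- bearing: Bystander: bearing ring, 52 mm diameter, 15 mm high, in the tray's other compartment.
- wrench: Bystander: wrench lying on the bench, 160 mm long.
- driver: Bystander: screwdriver lying on the bench, 190 mm long.
- spraycan: Bystander: spray can, 60 mm diameter, 170 mm tall.
- plug: Bystander: solid stepped steel plug, 50 mm diameter, 42 mm high.
- collar: Bystander: steel spacer collar, 44 mm diameter, 28 mm high.
- bolt_pot: Bystander: grey open pot, 70 mm diameter, 60 mm high.
- cap_top (a point): Centre of the cap's flat top, 45 mm above the cartridge's origin (axes of the cartridge). The cap is 4 mm thick, its central slot 30 x 10 mm, the can below hollow for 35 mm. The cap is a stiff swivel (0.15 Nm holds it): the slot's length lies up to 0.8 rad either way from this x axis, NOT measured: turn the bar, pressed at 4 to 6 N, until it drops in.
Things that resemble listed ones, but are neither listed nor needed, are in the scene too. What is shaped like the cartridge but green or pink is not meant. Leave any pink look-alike of the picker alone.

How it is judged:
On the way, in this order (a step that is already met when the one before it is completed fails the run):
1. the picker's cross-bar has dropped through the slot of the cartridge's cap (z of picker in the frame of cartridge below 0.037 m and horizontal distance between picker and cartridge below 0.008 m), for 0.1 s.
2. the cartridge hangs on the picker, clear above the casting (height (world z) of cartridge above 0.141 m and contact force between picker and cartridge above 0.5 N and z of picker in the frame of cartridge below 0.04 m), for 0.2 s.
At the end, for the whole second after the job is handed in: Cartridge upright (0.08 rad) and still on the floor of the tray's empty compartment; picker upright (0.08 rad) and still in the fork, collar on the tines (5 mm), shank at most 18 mm towards the tips or 25 mm inwards of the home point and 6 mm sideways (x of cartridge in the frame of tray_free between -0.045 and 0.045 m and y of cartridge in the frame of tray_free between -0.03 and 0.03 m and z of cartridge in the frame of tray_free below 0.004 m and angle between each of cartridge, picker's own z axis and vertical below 0.08 rad and linear speed of each of cartridge, picker below 0.02 m/s and x of picker in the frame of rack_home between -0.018 and 0.025 m and y of picker in the frame of rack_home between -0.006 and 0.006 m and z of picker in the frame of rack_home between -0.12 and -0.11 m); the robot touches nothing.
It fails at once if the picker pressed or pulled the cartridge with more than 15 N (contact force between picker and cartridge above 15 N).
It fails at once if the picker was pushed against the casting with more than 20 N (contact force between picker and casting above 20 N).
It fails at once if the robot itself touched the cartridge (contact force between any of the fingers, the arm and cartridge above 0.5 N).
It fails at once if the cartridge was set down hard in the tray (more than 30 N) (contact force between cartridge and tray above 30 N).
It fails at once if a bystander was moved by more than 30 mm (distance of any of bearing, wrench, driver, spraycan, plug, collar, bolt_pot from where it was at the start of the episode above 0.03 m).
It also fails if it takes over 72 s, if anything falls off the work surface, if the arm or the gripper's body presses on something with over 40 N, if the wrist force passes 120 N, or if a joint passes its speed limit or range.

## Working session

There is one attempt and no reset: what is moved stays moved. The work goes in short steps, each a Python script; the robot and the scene stay as the last script left them, time stands still between calls to the robot, and variables do not carry over. Pictures are saved under pics/ and viewed, at most 10 in all, crops included, and the job is handed in when it is done.

```bash
ls; mkdir -p pics; cat > h.py <<'E'
from plant import robot
import numpy as np, cv2
def grab(n):
    f=robot.grab_frame(n); f['K']=np.array([[f['fx'],0,f['cx']],[0,f['fy'],f['cy']],[0,0,1.]]); f['D']=np.array(f['dist_coeffs'],float)
    f['R']=np.array(f['R']);f['t']=np.array(f['t']); return f
def ray(f,px):
    p=cv2.undistortPoints(np.array(px,float).reshape(-1,1,2),f['K'],f['D']).reshape(-1,2)
    d=np.c_[p,np.ones(len(p))]@f['R']; return -f['R'].T@f['t'],d
def onz(f,px,z):
    c,d=ray(f,px); return c+d*((z-c[2])/d[:,2])[:,None]
def cloud(f):
    v,u=np.mgrid[0:400,0:640]; c,d=ray(f,np.c_[u.ravel(),v.ravel()])
    return (c+d*f['range_z'].reshape(-1,1)).reshape(400,640,3)
def save(f,n): cv2.imwrite('pics/'+n,f['image'][:,:,::-1])
def proj(f,X):
    return cv2.projectPoints(np.array(X,float).reshape(-1,3),cv2.Rodrigues(f['R'])[0],f['t'],f['K'],f['D'])[0].reshape(-1,2)
E
python3 - <<'E'
from h import *
import pickle
for n in('top','side'):
    f=grab(n); save(f,n+'0.png'); pickle.dump(f,open(n+'0.pkl','wb')); print(n,-f['R'].T@f['t'],f['R'][2],f['fx'])
s=robot.sense(); print(s['t'],s['tcp_rot'],s['wrist_force'],robot.nose_length)
E
```

```text
pics
top [0.41474944 0.01330371 1.67044341] [ 0.10910964 -0.01968579 -0.99383477] 520.5290226987597
side [-0.11929533 -0.83423584  1.11151656] [ 0.47500549  0.58037094 -0.66146758] 476.5783130807409
0.1 [-3.13980502e+00  7.53068589e-05  2.76378994e+00] [-0.39813358 -0.01122023 -0.49495495] 0.011
```

View pics/top0.png

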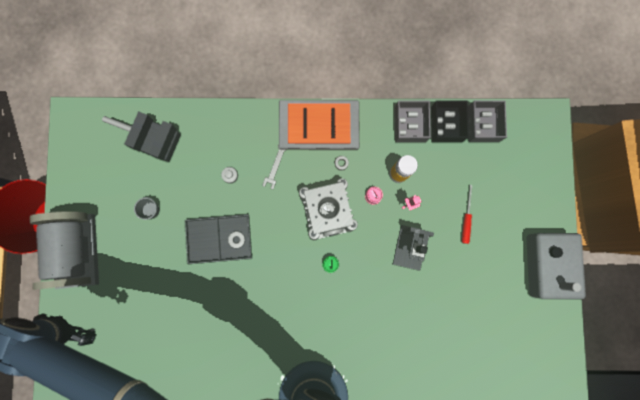

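View pics/side0.png

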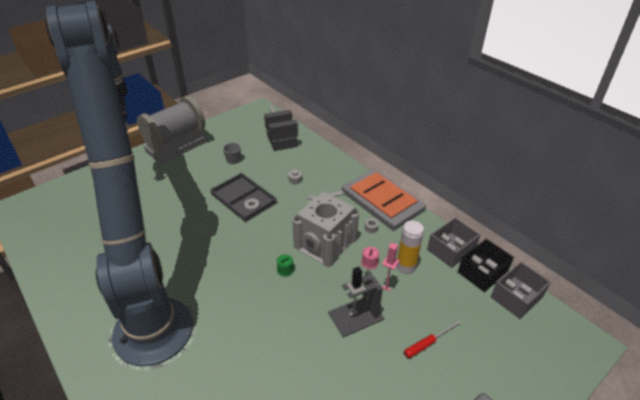

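The top view shows the casting at (328,208), the tray at (218,238) with its bearing at (236,240) and its empty half near (202,240), and the rack at (411,246). Two things could be the picker: the black one in the rack (about (419,244) top, (356,275) side) and the pink one at (411,202) top, (390,260) side. Black in the fork fits the description. Three things could be the cartridge: green (331,263), pink (374,194) and the one inside the well (328,208). Steel in the well fits. I'll confirm both in one enlarged composite.

```bash
python3 - <<'E'
from h import *
import pickle
T=pickle.load(open('top0.pkl','rb'));S=pickle.load(open('side0.pkl','rb'))
def cr(f,u,v,w,h): return cv2.resize(f['image'][v:v+h,u:u+w,::-1],(400,300),interpolation=cv2.INTER_CUBIC)
a=np.vstack([np.hstack([cr(T,292,170,80,60),cr(T,380,200,80,60)]),np.hstack([cr(S,285,185,80,60),cr(S,310,240,100,75)])])
cv2.imwrite('pics/c0.png',a)
P=cloud(T)
def stat(name,sl,z0,z1):
    Q=P[sl]; m=(Q[...,2]>z0)&(Q[...,2]<z1); q=Q[m]
    r=cv2.minAreaRect((q[:,:2]*1000).astype(np.float32)); print(name,m.sum(),np.median(q,0).round(4),r)
stat('cast',np.s_[165:250,285:370],.125,.16)
stat('tray',np.s_[205:270,180:258],.015,.04)
stat('rackbase',np.s_[215:280,385:440],.003,.02)
stat('racktop',np.s_[215:280,385:440],.11,.15)
stat('racktall',np.s_[215:280,385:440],.15,.25)
E
```

```text
cast 1452 [ 0.5686 -0.0461  0.1389] ((568.7977294921875, -45.93601989746094), (144.96151733398438, 139.1231231689453), 13.412866592407227)
tray 513 [0.4828 0.2659 0.0224] ((492.143310546875, 299.03076171875), (158.4625244140625, 204.0652313232422), 4.547353744506836)
rackbase 1002 [ 0.4435 -0.2992  0.0064] ((456.615234375, -319.01202392578125), (173.98892211914062, 206.42523193359375), 88.7926254272461)
racktop 389 [ 0.4706 -0.3094  0.1348] ((460.3238220214844, -313.5841369628906), (69.83750915527344, 89.9474868774414), 77.42095947265625)
racktall 81 [ 0.4455 -0.3064  0.2022] ((445.0017395019531, -310.43145751953125), (20.426267623901367, 19.524873733520508), 77.60469818115234)
```

View pics/c0.png

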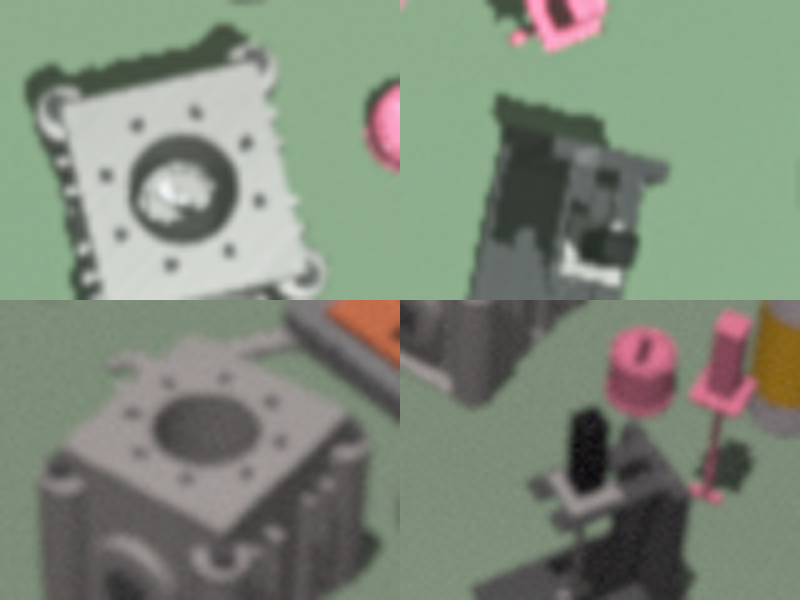

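The crop confirms it: the black-handled steel picker hangs by its collar in the fork (crop (600,240)), which opens toward the robot. The pink twin stands apart. The steel cap shows inside the well at crop (178,190). Next I'll measure the cap and slot, the tray and the handle more closely.

```bash
python3 - <<'E'
from h import *
import pickle
T=pickle.load(open('top0.pkl','rb'));S=pickle.load(open('side0.pkl','rb'))
P=cloud(T); np.set_printoptions(linewidth=200)
print((P[195:220,315:343,2]*1000).astype(int))
g=cv2.cvtColor(T['image'],cv2.COLOR_RGB2GRAY); print(g[195:220,315:343])
# tray: dark region contour on top rim
hsv=cv2.cvtColor(T['image'],cv2.COLOR_RGB2HSV)
for nm,(v0,v1,u0,u1),zc in (('tray',(205,275,178,262),.026),):
    m=np.zeros((400,640),np.uint8); m[v0:v1,u0:u1]=((hsv[v0:v1,u0:u1,1]<50)&(hsv[v0:v1,u0:u1,2]<140))*255
    m=cv2.morphologyEx(m,cv2.MORPH_CLOSE,np.ones((5,5)))
    c=max(cv2.findContours(m,0,2)[0],key=cv2.contourArea)
    q=onz(T,c.reshape(-1,2),zc); print(nm,cv2.minAreaRect((q[:,:2]*1000).astype(np.float32)))
# well mouth from depth edge: points in plane .14
Q=P[165:250,285:370]; m=(abs(Q[...,2]-.139)<.008).astype(np.uint8)*255
for c in cv2.findContours(m,cv2.RETR_CCOMP,cv2.CHAIN_APPROX_NONE)[0]:
    if 150<cv2.contourArea(c)<900:
        q=onz(T,c.reshape(-1,2)+[285,165],.14); print('well',cv2.minEnclosingCircle((q[:,:2]*1000).astype(np.float32)),q.mean(0),len(c))
cv2.imwrite('pics/w.png',cv2.resize(T['image'][190:225,310:348,::-1],(760,600),interpolation=cv2.INTER_CUBIC))
E
```

```text
[[ 142  143  138  140  140  145  138  138  142  142  143  143  138  133  131  139  138  140  135  135  145  142  139  137  136  142  137  143]
 [ 139  137  141  139  140  139  144  138  137  140  138  138  142  135  139  140  133  144  137  141  131  139  133  141  138  141  135  138]
 [ 136  137  137  144  138  139  139  142  138  142  143  135  126  128  132  136  133  133  135  139  138  136  136  135  137  137  138  142]
 [ 143  137  143  137  143  141  142  136  132  121  112  108  104  101  111  105  114  122  139  136  143  135  133    8  138  138  143  138]
 [ 143  137  136  136  145  137  136  127  104   95   82   86   79   75   87   81   87   99  108  118  135  143  139  132  147  141  135  139]
 [ 134  136  139  142  137  128  122   89   77   71   61   56   52   54   49   63   64   77   89  107  116  136  137  139  138  132  138  141]
 [ 140  141  138  137  137  113   87   67   52   32   32   27   31   39   32   40   36   55   61   74   97  112  131  138  137  135  136  138]
 [ 133  135  133  137  128   79   54   24   12    1   12    1    9    2    0   11   28   33   40   
[... 4865 characters left out ...]
 184 207 211 211 211 212]
 [143 135 169 201 207 192 157 121  98  88  85  85  87  87  85  85  85  87  93 109 144 184 206 212 211 212 211 213]
 [149 136 173 204 210 207 195 170 139 115 100  93  93  91  90  91  98 113 136 164 189 206 208 210 212 212 212 213]
 [182 177 198 208 210 210 209 201 185 168 152 141 134 128 132 139 147 165 189 204 210 203 187 191 208 213 214 213]
 [204 205 209 210 210 211 210 209 208 206 199 192 186 182 186 192 197 205 211 213 209 186 142 155 198 212 213 212]]
tray ((484.5995788574219, 295.56732177734375), (144.85531616210938, 203.02780151367188), 4.775568008422852)
well ((568.23583984375, -45.72936248779297), 35.973724365234375) [ 0.5693173  -0.04602107  0.14      ] 64
```

View pics/w.png

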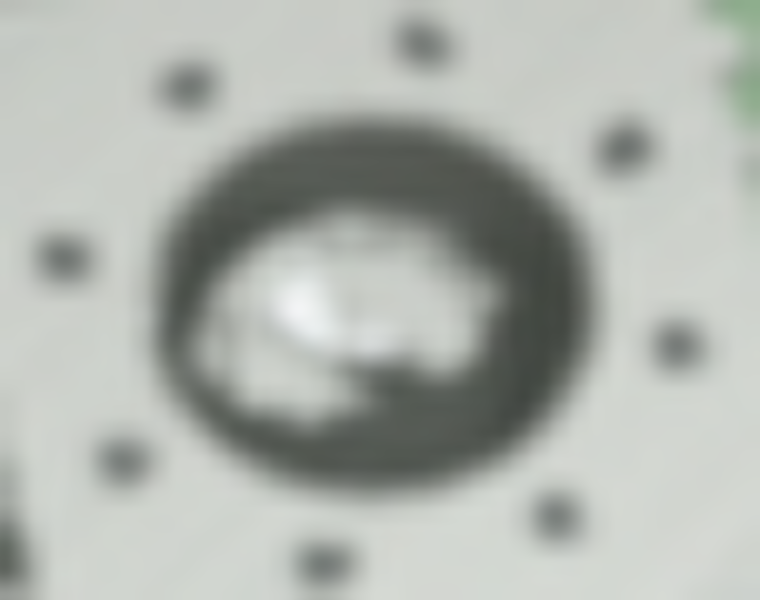

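The range map shows the slot: a band of deep readings from about pixel (324,208) to (330,213) in a cap at z≈53 mm, as expected (55). I'll fit it, take the picker and look at its bar.

```bash
python3 - <<'E'
from h import *
import pickle
T=pickle.load(open('top0.pkl','rb')); P=cloud(T)
px=[(u,v) for v in range(206,216) for u in range(323,333) if P[v,u,2]<.03 and P[v,u,2]>-.01]
q=onz(T,px,.055)[:,:2]; c=q.mean(0); w,V=np.linalg.eigh(np.cov(q.T)); 
print('slot c',c,'len',np.sqrt(12*w[::-1]),'ang',np.degrees(np.arctan2(V[1,1],V[0,1]))%180,len(px))
m=(P[...,2]>.042)&(P[...,2]<.066); m[:202]=0;m[219:]=0;m[:,:319]=0;m[:,336:]=0
vu=np.argwhere(m); q=onz(T,vu[:,::-1],.055)[:,:2]; print('cap disc',cv2.minEnclosingCircle((q*1000).astype(np.float32)),q.min(0),q.max(0))
home=np.array([.445,-.3104]); rot=-.2165
for y in rot+np.pi/2*np.arange(-2,3):
    s=robot.inverse_kinematics([*home,.167],[np.pi,0,y]); print('home',round(y,3),None if s is None else np.round(s,2))
for y in np.arange(-3.1,3.2,.52):
    r=[robot.inverse_kinematics([*p,z],[np.pi,0,y]) for p,z in((c,.18),(c,.36),((.4805,.3444),.2))]
    print(round(y,2),[None if s is None else round(s[6],2) for s in r])
E
```

```text
slot c [ 0.56949561 -0.04730952] len [0.0285129 0.0096825] ang 49.60201366607104 28
cap disc ((574.4935913085938, -46.89145278930664), 30.027286529541016) [ 0.54557121 -0.07089113] [ 0.59575658 -0.02087343]
home -3.358 [-0.29  0.58  1.15  1.97 -0.63  1.01  2.51]
home -1.787 [-0.28  0.56  1.12  1.97 -0.6   1.   -2.23]
home -0.216 [-0.18  0.47  0.95  1.97 -0.48  0.94 -0.78]
home 1.354 [-0.09  0.42  0.81  1.96 -0.39  0.91  0.7 ]
home 2.925 [-0.29  0.58  1.15  1.97 -0.63  1.01  2.51]
-3.1 [np.float64(1.79), np.float64(1.74), np.float64(0.9)]
-2.58 [np.float64(2.26), np.float64(2.24), np.float64(1.38)]
-2.06 [np.float64(2.08), np.float64(2.3), np.float64(1.86)]
-1.54 [np.float64(-2.51), None, np.float64(2.34)]
-1.02 [np.float64(-1.99), np.float64(-2.25), np.float64(2.44)]
-0.5 [np.float64(-1.47), np.float64(-1.73), np.float64(-2.2)]
0.02 [np.float64(-1.16), np.float64(-1.33), np.float64(-1.99)]
0.54 [np.float64(-0.7), np.float64(-0.84), np.float64(-1.52)]
1.06 [np.float64(-0.22), np.float64(-0.33), np.float64(-1.05)]
1.58 [np.float64(0.27), np.float64(0.17), np.float64(-0.57)]
2.1 [np.float64(0.76), np.float64(0.68), np.float64(-0.09)]
2.62 [np.float64(1.26), np.float64(1.19), np.float64(0.38)]
3.14 [np.float64(1.75), np.float64(1.7), np.float64(0.86)]
```

The slot measures 28.5 x 9.7 mm (must be 30 x 10), centre (0.5695, -0.0473), line angle 49.6°. The cap disc agrees. I'm going for the picker.

```bash
python3 - <<'E'
from h import *
import pickle
Y=1.354; h=np.array([.445,-.3104]); d=np.array([np.cos(-.2165),np.sin(-.2165)])
robot.goto([*h,.30],[np.pi,0,Y]); robot.grip(.6)
print(robot.move_straight([*h,.167],vel=.1,contact_N=8)); 
robot.grip(0,60); s=robot.sense(); print(s['t'],s['opening'],s['gripper_force'],s['tcp_pos'],s['wrist_force'])
z=s['tcp_pos'][2]
robot.move_straight([*h,z+.015],vel=.05); o=h-.09*d
robot.move_straight([*o,z+.015],vel=.1); robot.move_straight([*o,.33],vel=.15)
robot.goto([.52,-.12,.36],[np.pi,0,Y])
s=robot.sense(); print(s['t'],s['opening'],s['tcp_pos'],s['tcp_rot'],s['wrist_force'])
for n in('side','top'):
    f=grab(n); pickle.dump(f,open(n+'1.pkl','wb'))
    if n=='side':
        u,v=proj(f,[.52,-.12,.24])[0].astype(int); print(u,v)
        cv2.imwrite('pics/p1.png',cv2.resize(f['image'][max(v-60,0):v+60,u-80:u+80,::-1],(800,600),interpolation=cv2.INTER_CUBIC))
E
```

```text
False
5.75 0.22414056991465484 58.39559197425842 [ 0.44533493 -0.31047702  0.16742059] [-0.34831863  0.14637122  3.16968641]
9.3333 0.2273725634825606 [ 0.51859503 -0.12242189  0.35987893] [-3.14083754e+00  9.89374232e-04  1.35022585e+00] [ 0.30511999  0.31584177 -1.42381234]
329 206
```

View pics/p1.png

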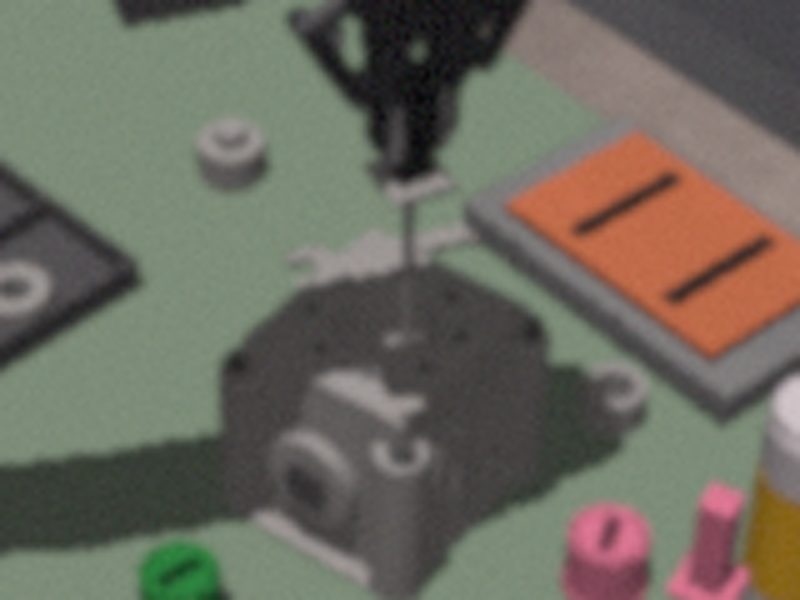

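The picker hangs from the gripper, and its bar shows at crop (402,340), about 8 px wide and rising slightly to the right. I'll compare that with the two possible bar directions.

```bash
python3 - <<'E'
from h import *
import pickle
f=pickle.load(open('side1.pkl','rb')); s=robot.sense(); t=np.array(s['tcp_pos']); print(s['t'],t,s['tcp_rot'])
b=np.array([.5186,-.1224,.3599-.145])
off=np.array([329-80,206-60])
for a in (-12.6,77.4):
    e=.012*np.array([np.cos(np.radians(a)),np.sin(np.radians(a)),0]); print(a,((proj(f,[b-e,b,b+e])-off)*5).round(0).tolist())
print('collar',((proj(f,b+[0,0,.115])-off)*5).round())
# bright bar pixels vs. dark casting
g=cv2.cvtColor(f['image'],cv2.COLOR_RGB2GRAY); print(g[off[1]+62:off[1]+74,off[0]+72:off[0]+92])
E
```

```text
9.4333 [ 0.51847514 -0.12270941  0.36022802] [ 3.14154274e+00 -5.53600007e-04  1.34924552e+00]
-12.6 [[384.0, 347.0], [403.0, 340.0], [422.0, 333.0]]
77.4 [[413.0, 353.0], [403.0, 340.0], [393.0, 327.0]]
collar [[408. 178.]]
[[ 66  67  70  68  70  71  72  71  76  80  72  69  70  63  66  66  66  71
   69  68]
 [ 72  69  66  69  69  69  69  70  75  77  73  70  66  67  61  65  68  69
   67  68]
 [ 67  65  69  66  67  71  67  73  78  79  71  68  68  66  61  63  69  65
   68  68]
 [ 72  63  71  69  67  74  75  75  79  83  74  73  70  66  64  64  68  63
   67  62]
 [ 67  68  65  69  79  86  93  96  90  85  82  80  75  69  63  65  63  68
   67  61]
 [ 69  64  70  71  84 103 115 109 101  87  87  84  80  68  61  66  63  69
   59  55]
 [ 66  69  68  71  85 108 113 106  93  85  79  76  72  69  63  66  70  66
   64  62]
 [ 69  67  66  70  78  86  95  85  81  74  69  67  67  66  65  67  68  65
   66  66]
 [ 70  67  64  71  70  74  70  73  71  70  69  69  69  68  70  63  71  69
   68  69]
 [ 70  69  71  68  70  69  68  71  67  67  70  65  64  69  68  69  67  69
   67  70]
 [ 76  74  75  73  69  69  71  68  66  69  68  69  59  63  63  67  72  70
   71  68]
 [ 89  85  87  89  75  69  65  71  69  68  65  64  54  58  62  63  66  70
   68  72]]
```

The bar lies along the rack's x (predicted ends (384,347) to (422,333) match the bright streak), so bar angle = tool yaw − 90°. I'm going to the well with the bar on the slot's line, feeling gently.

```bash
cat >> h.py <<'E'
def st(m=''):
    s=robot.sense(); print(m,round(s['t'],2),np.round(s['tcp_pos'],4),np.round(s['tcp_rot'],3),'F',np.round(s['wrist_force'],2),'T',np.round(s['torque'],2),'j7',round(s['joint_pos'][6],2)); return s
E
python3 - <<'E'
from h import *
c=np.array([.5695,-.0473]); Y=2.436
robot.goto([*c,.36],[np.pi,0,Y]); st()
robot.move_straight([*c,.30],attitude=[np.pi,0,Y],vel=.1); s=st()
robot.move_straight([*c,.215],vel=.08); robot.sleep(.3); s=st('above')
e=c-s['tcp_pos'][:2]; print('err',e)
hit=robot.move_straight([*(c),.1854],vel=.015,contact_N=4); st(hit)
E
```

```text
10.31 [ 0.569  -0.0488  0.3603] [3.142 0.    2.432] F [-0.56  0.15 -1.57] T [-0.05  0.03 -0.01] j7 1.07
 11.06 [ 0.5699 -0.0475  0.3005] [3.141e+00 1.000e-03 2.436e+00] F [ 0.77  0.66 -1.53] T [-0.04 -0.03 -0.04] j7 1.11
above 12.57 [ 0.5696 -0.0473  0.2152] [3.141 0.    2.436] F [ 0.94 -0.15 -2.55] T [-0.01 -0.01 -0.01] j7 1.17
err [-1.02805337e-04 -3.69946875e-05]
False 14.69 [ 0.5695 -0.0473  0.1855] [3.142 0.    2.436] F [ 0.27 -0.06 -1.72] T [-0.02  0.    0.01] j7 1.2
```

No contact down to bar height 38 mm, so the bar is through the slot. Now the quarter turn, then lifting gently.

```bash
python3 - <<'E'
from h import *
c=np.array([.5695,-.0473]); Y=2.436
for k in (1,2,3):
    robot.move_straight([*c,.1854+.0005*(k%2)],attitude=[np.pi,0,Y-k*np.pi/6],vel=.0006); 
s0=st('turned')
robot.move_straight([*c,.2],vel=.015); st('up15')
robot.move_straight([*c,.24],vel=.03); robot.sleep(.2); st('up')
robot.move_straight([*c,.37],vel=.08); robot.sleep(.3); st('out')
f=grab('side'); u,v=proj(f,[*c,.24])[0].astype(int)
cv2.imwrite('pics/l.png',cv2.resize(f['image'][max(v-60,0):v+60,u-80:u+80,::-1],(800,600),interpolation=cv2.INTER_CUBIC))
E
```

```text
turned 16.72 [ 0.5695 -0.0473  0.1859] [-3.141 -0.     0.867] F [-0.63  0.15 -1.61] T [ 0.02  0.03 -0.  ] j7 -0.1
up15 17.81 [ 0.5694 -0.0472  0.1999] [-3.141  0.     0.865] F [ 0.03  0.09 -4.14] T [ 0.02 -0.01  0.01] j7 -0.11
up 19.49 [ 0.5695 -0.0473  0.2399] [-3.141  0.     0.865] F [ 0.9   0.12 -3.56] T [-0.02 -0.03  0.02] j7 -0.16
out 21.57 [ 0.5695 -0.0473  0.3699] [-3.141  0.     0.865] F [ 1.02  0.47 -3.72] T [-0.04  0.02  0.01] j7 -0.3
```

View pics/l.png

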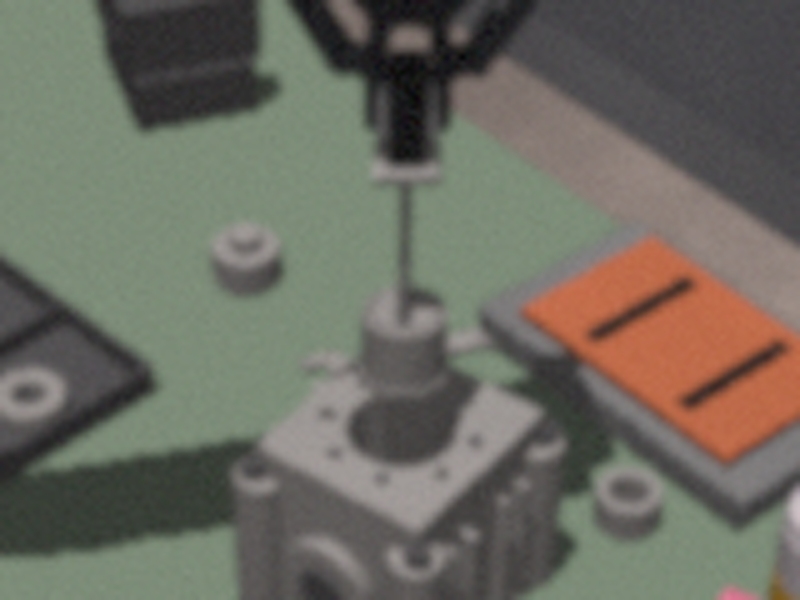

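The cartridge hangs upright on the bar (crop (404,340)), clear above the well, and wrist force rose about 2.3 N (0.25 kg). Carrying it to the tray at the same yaw.

```bash
python3 - <<'E'
from h import *
Y=.866; g=np.array([.4805,.3444])
robot.move_straight([*g,.37],vel=.12,attitude=[np.pi,0,Y]); st('over')
robot.move_straight([*g,.205],vel=.07); robot.sleep(.3); st('low')
print(robot.move_straight([*g,.1784],vel=.012,contact_N=6)); robot.sleep(.2); st('down')
f=grab('side'); u,v=proj(f,[*g,.08])[0].astype(int); v=max(v,60);u=max(u,80)
cv2.imwrite('pics/t.png',cv2.resize(f['image'][v-60:v+60,u-80:u+80,::-1],(800,600),interpolation=cv2.INTER_CUBIC))
import pickle; pickle.dump(f,open('s2.pkl','wb'))
E
```

```text
over 25.12 [0.4806 0.3441 0.3701] [-3.142 -0.     0.865] F [ 0.91  0.56 -3.63] T [0.01 0.03 0.  ] j7 -0.99
low 27.93 [0.4805 0.3444 0.2051] [-3.142 -0.     0.866] F [-0.59 -0.13 -3.83] T [ 0.01  0.04 -0.03] j7 -0.87
False
down 30.49 [0.4805 0.3444 0.1784] [ 3.142 -0.     0.866] F [ 0.   -0.04 -1.77] T [-0.04 -0.02  0.01] j7 -0.85
```

View pics/t.png

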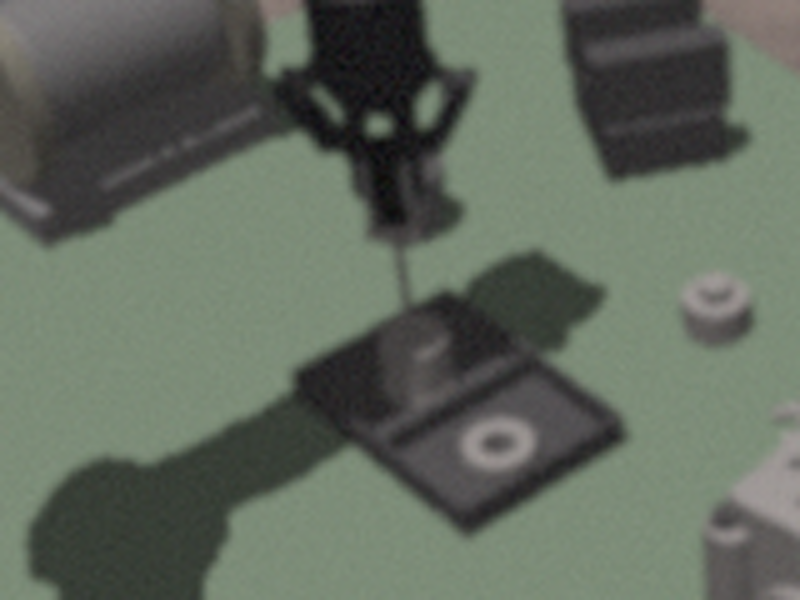

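The cartridge stands in the empty compartment at crop (415,360), and the wrist force is back to its unloaded value. I'll turn back and withdraw, watching for drag.

```bash
python3 - <<'E'
from h import *
Y=.866; g=np.array([.4805,.3444])
for k in (1,2,3):
    robot.move_straight([*g,.1784+.0005*(k%2)],attitude=[np.pi,0,Y+k*np.pi/6],vel=.0006)
st('turned')
robot.move_straight([*g,.193],vel=.012)
F=[]
for _ in range(8): robot.sleep(.05); F.append(robot.sense()['wrist_force'][2])
print(np.mean(F)); 
if np.mean(F)>-2.7:
    robot.move_straight([*g,.206],vel=.02); st(); robot.move_straight([*g,.36],vel=.12); st('free')
E
```

```text
turned 32.57 [0.4805 0.3443 0.1788] [-3.141  0.     2.435] F [ 0.73 -0.34 -1.67] T [-0.02  0.03 -0.09] j7 0.47
-1.4973775199278494
 35.09 [0.4804 0.3444 0.2059] [-3.141 -0.     2.437] F [ 0.05  0.23 -3.32] T [-0.    0.03 -0.  ] j7 0.45
free 36.52 [0.4801 0.3443 0.3591] [-3.14  -0.     2.437] F [ 0.69 -0.09 -2.2 ] T [-0.05 -0.02 -0.01] j7 0.36
```

```bash
python3 - <<'E'
from h import *
Y=1.352; h=np.array([.4453,-.3105]); d=np.array([np.cos(-.2165),np.sin(-.2165)]); o=h-.09*d
robot.goto([.50,-.10,.36],[np.pi,0,Y]); robot.sleep(.1); st()
a=grab('top'); b=grab('side'); g=[.4805,.3444,.03]
P=cloud(a); m=(np.hypot(P[...,0]-g[0],P[...,1]-g[1])<.045)&(P[...,2]>.038)
q=P[m]; print('cartridge top',m.sum(),np.median(q,0).round(4),cv2.minEnclosingCircle((q[:,:2]*1000).astype(np.float32)))
ims=[]
for f,X in((a,g),(b,g),(b,[.50,-.10,.24])):
    u,v=np.clip(proj(f,X)[0].astype(int),[40,60],[600,340]); ims.append(cv2.resize(f['image'][v-60:v+60,u-30:u+40,::-1],(260,446),interpolation=cv2.INTER_CUBIC))
cv2.imwrite('pics/r.png',np.hstack(ims))
robot.goto([*o,.33],[np.pi,0,Y]); robot.move_straight([*o,.1834],vel=.12,attitude=[np.pi,0,Y]); robot.sleep(.2); st('at fork')
E
```

```text
38.26 [ 0.5006 -0.0983  0.3599] [-3.141  0.     1.355] F [ 0.03  0.32 -0.42] T [-0.01  0.   -0.05] j7 0.08
cartridge top 181 [0.4791 0.3436 0.047 ] ((480.2271728515625, 343.58001708984375), 26.93712615966797)
at fork 40.88 [ 0.3577 -0.2912  0.1838] [ 3.14  -0.     1.352] F [ 0.17  0.08 -1.53] T [0.03 0.01 0.02] j7 0.79
```

View pics/r.png

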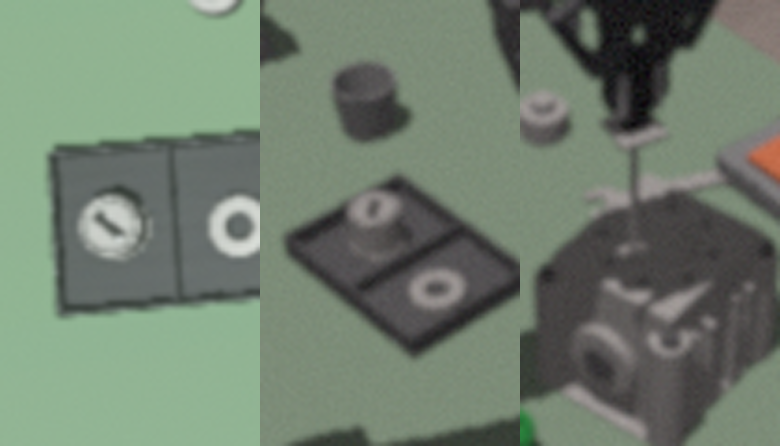

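The cartridge stands upright in the middle of the empty compartment (left crop (112,225)), with its top at 47 mm (expected 49). The picker hangs free and straight in the gripper. Now I hang it up.

```bash
python3 - <<'E'
from h import *
h=np.array([.4453,-.3105])
print(robot.move_straight([*h,.1834],vel=.06,contact_N=6)); s=st('in')
hit=robot.move_straight([*h,.166],vel=.012,contact_N=3); s=st(hit)
robot.grip(.6); z=s['tcp_pos'][2]; robot.sleep(.2); st('open')
robot.move_straight([*h,.30],vel=.08); robot.goto([.45,-.05,.36],[np.pi,0,1.35]); robot.sleep(.3); st()
T=grab('top'); S=grab('side'); P=cloud(T)
Q=P[215:280,385:440]; q=Q[(Q[...,2]>.15)&(Q[...,2]<.25)]; print(len(q),np.median(q,0).round(4),cv2.minAreaRect((q[:,:2]*1000).astype(np.float32)))
cv2.imwrite('pics/e.png',np.hstack([cv2.resize(S['image'][240:340,310:400,::-1],(400,444),interpolation=cv2.INTER_CUBIC),cv2.resize(T['image'][200:280,380:450,::-1],(390,444),interpolation=cv2.INTER_CUBIC)]))
E
```

```text
False
in 42.53 [ 0.445  -0.3104  0.1834] [-3.141 -0.     1.352] F [ 0.5   0.03 -1.87] T [-0.02 -0.04 -0.02] j7 0.8
True 43.75 [ 0.4453 -0.3105  0.1674] [-3.141 -0.     1.352] F [-0.1   1.18  5.74] T [ 0.12  0.12 -0.02] j7 0.82
open 44.36 [ 0.4446 -0.3097  0.1664] [-3.139e+00 -1.000e-03  1.352e+00] F [-0.51 -0.55 -0.43] T [-0.03 -0.01  0.03] j7 0.82
 47.64 [ 0.45   -0.0508  0.36  ] [3.142e+00 1.000e-03 1.348e+00] F [ 0.79 -0.32  0.9 ] T [ 0.04  0.   -0.03] j7 -0.41
83 [ 0.4427 -0.3061  0.2022] ((443.1592712402344, -310.5071105957031), (21.69808006286621, 20.362838745117188), 78.1174545288086)
```

View pics/e.png

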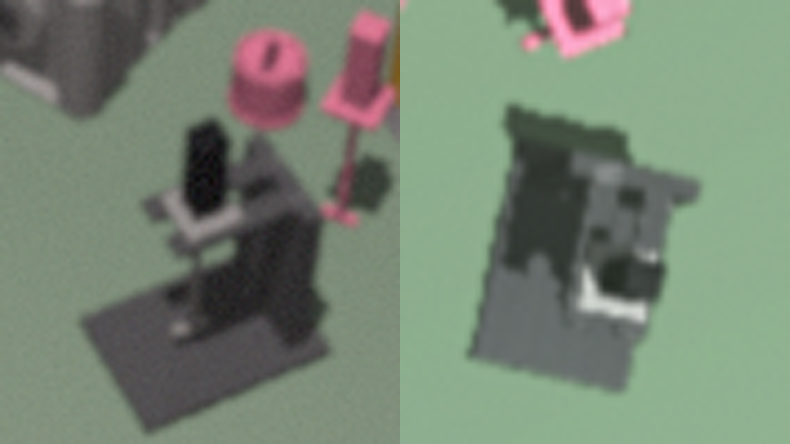

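The picker hangs upright in the fork with its collar on the tines (side crop (203,210)), within 2 mm of where it was. The cartridge is in place, so I'm handing in.

```bash
python3 -c "
from plant import robot
print(robot.close_job())"
```

```text
the job is handed in; nothing more can be done
None
```

I handed the job in at about 48 s of the 72 s: the cartridge stands upright in the tray's empty compartment and the picker hangs in its fork within about 2 mm of where it was; the hand-in call returned no verdict.

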